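# Set the tray lamp to evening light by counting clicks of its filter slide

### The job

Set the grey spot lamp to evening light for the tray landscape, which is the third click of its filter slide counted from home. Without pinching it, push the small black lever on top of the lamp's filter changer with the fingertips all the way to its stop at the white-dot end, wherever it was left, then push it back the other way click by click and leave it sitting in the third click, never running on beyond it. The lamp only stands on the table: do not lift, drag or tip it, leave the things around it where they are, and finish clear of the lever.

Things in the scene. Friction and masses are not known exactly. Their poses are not given: they have to be found in the camera images.
- lamp: Grey LED spot lamp, about 3 kg, loose on a round base 172 mm across. Origin on the table, 8 mm behind the base's centre. Axes: z up; the lens looks along -x; the filter slide runs along y, home end (white dot) at -y. The lamp head, behind the filter changer, is at most 146 mm high.
- changer (a point): Middle of the filter changer's roof, 144 mm above the table. The changer is an upright flat grey housing at the lamp's front, 124 mm wide along lamp y and 27 mm thick; white dots on its front and roof mark the home end (-y). A metal frame of coloured filters sticks out of its open ends by up to 50 mm, 88 to 138 mm above the table. Axes as the lamp's.
- lever (a point): Centre of the black finger lever standing up through the slot in the changer's roof: an upright blade 13 mm thick along lamp y (its rubber faces lie 6.5 mm either side of this point), 20 mm deep along x, from 149 to 180 mm above the table (this point: 164.5 mm). It moves along lamp y; both sides and the space above are free. Axes as the lamp's.
- slide (a joint): Travel of lever and filters along lamp +y, m: notches at 0 (home, stop 1 mm before it), 0.024 (first click), 0.048 (second), 0.072 (third: amber filter before the lens), 0.096 (fourth, stop 1 mm after it). Leaving a notch takes about 5 to 7 N, the flats between about 1 N; within about 4 mm of a notch it snaps in by itself. It stays where it is left.
- pad_home: Rubber face of the lever on the home side (lamp -y), 20 x 31 mm; push on it to move towards the far end. Origin at its centre, axes as the lamp's.
- pad_far: Rubber face of the lever on the far side (lamp +y), 20 x 31 mm; push on it to move towards home. Origin at its centre, axes as the lamp's. Squeezing both faces at once counts as pinching.
- powder_jar: Bystander: corked glass jar of white powder, 44 mm across, 70 mm high, origin under its centre.
- loupe: Bystander: reading lens with a wooden handle lying flat, 52 x 133 x 12 mm, origin under its centre.
- hake_brush: Bystander: flat hake brush with a wooden handle lying down, 82 x 37 x 9 mm, origin under its centre.
- rock_brown: Bystander: small brown rock, 30 x 60 x 24 mm, origin under its centre.
Things that resemble listed ones, but are neither listed nor needed, are in the scene too. There is more than one size of the lamp; the one meant has the size given above.

How it is judged (in metres and radians):
On the way, in this order (a step that is already met when the one before it is completed fails the run):
1. the lever is pushed home to its stop at the white-dot end (value of joint slide below 0.003 m), for 0.1 s.
2. the lever has been pushed up to the third click (value of joint slide between 0.069 and 0.075 m), for 0.2 s.
At the end, for the whole second after the job is handed in: The slide rests in its third click (72 mm from home, within 3 mm), still and let go; the lamp stands upright within 25 mm of where it was; the jar, lens, brush and rock are within 15 mm of where they were (all of step 2 and velocity of joint slide between -0.003 and 0.003 m/s and distance of lamp from where it was at the start of the episode below 0.025 m and angle between lamp's own z axis and vertical below 0.03 rad and linear speed of lamp below 0.01 m/s and distance of each of powder_jar, loupe, hake_brush, rock_brown from where it was at the start of the episode below 0.015 m); the robot touches nothing.
It fails at once if the lever is pinched (both faces squeezed at once) (contact force between the fingers and pad_home above 0.5 N and contact force between the fingers and pad_far above 0.5 N).
It fails at once if the lever runs on beyond the third click (more than half a click, past 84 mm) (value of joint slide above 0.084 m).
It fails at once if the lamp is lifted off the table or tipped (height (world z) of lamp above 0.008 m or angle between lamp's own z axis and vertical above 0.1 rad).
It fails at once if the lamp is dragged more than 25 mm (distance of lamp from where it was at the start of the episode above 0.025 m).
It fails at once if the jar, lens, brush or rock is moved more than 15 mm (distance of any of powder_jar, loupe, hake_brush, rock_brown from where it was at the start of the episode above 0.015 m).
It also fails if it takes over 61 s, if anything falls off the work surface, if the arm or the gripper's body presses on something with over 40 N, if the wrist force passes 120 N, or if a joint passes its speed limit or range.

### The arm

A 6-joint arm with a two-finger parallel gripper is mounted at the origin on a cart in front of the work surface, level with it; the furniture and walls round the work are solid. World frame = base frame: x ahead of the robot, y to its left, z up, the work surface at z = 0. Lengths are in mm, angles in degrees, forces in N, time in s.
With the tool pointing down it reaches from about 300 to 850 mm from the base axis. Payload 4.2 kg.
Tool frame: the origin (TCP) lies midway between the tips of the shut fingers; the grasp point (between the pads) lies 19 mm behind it; x points along the fingers, y is the direction in which the jaws open and shut, and the axes are right-handed (so a half turn about x gives the same grasp; the last joint's range is limited). The gripper opens to 91 mm and grips with 3 to 60 N. Pads are 32 mm wide; open, the fingers measure 118 mm over their backs; the gripper's body (76 mm by 178 mm) begins 60 mm behind the grasp point.
Start: joints at [-70.245, 18.312, 89.639, -0, 72.044, -1.146], TCP at [205.143, -537.178, 213.976] pointing down, gripper open.
Joint ranges: [-177.97, 177.97], [-48.28, 115.42], [12.27, 149.76], [-77.06, 257.06], [2.81, 150.46], [-146.56, 146.56]. Speed limits (degrees/s): [147.25, 147.25, 180, 180, 180, 180].

### API

Orientations are given as [roll, pitch, yaw] about the fixed x, y, z axes, in that order (R = Rz(yaw) Ry(pitch) Rx(roll)).
In Python, from workcell import * gives the robot as it stands.
- The arm moves only by the shell command python3 -m handwheel 'ROWS' [FORCE]. ROWS is a JSON object of lists of equal length, an entry for each row: "gripper": the closure, from 0 (fully open) to 1 (shut); "offset": the shift along the tool's x, y, z in mm, a list of three; "rot": the turn, a rotation vector about the tool's x, y, z in degrees, a list of three. A call has 1 to 5 rows; each row is the pose to reach, as a shift and turn from the pose commanded when the call began, along the tool's axes at that moment; what a row does not reach only later rows make up. A row lasts 1/12 s, in which the tool goes at most 41.7 mm and 7.16 degrees, less where a joint would pass 70% of its speed; a pose out of reach is approached as far as the arm can. A call with a gripper value outside its range is refused whole. The fingers move at their own pace and stop on an object; FORCE is the grip in N (left out, the last holds). Time passes only in rows, so rows that repeat a pose let the fingers close. It gives the time, the measured TCP pose, the force and the opening at its end, in the units of the state.
- state(): the state, without advancing time (a new reading comes with each control period).
- grab_frame(name): name is "scene" or "top" or "wrist"; returns the picture (384x512x3 uint8, red, green, blue); there is no depth.
- camera_params(name): a dict with "fx", "fy", "cx", "cy" (pixels), "position" and "attitude" of the camera in the world; the wrist camera has in their place "hand_eye" (4x4, takes a point from camera to tool coordinates, whose origin is the TCP and whose axes are the tool frame's). Camera axes: x right, y up, looking along -z (the intrinsics and any distortion apply to the point x, -y, -z); pixel columns grow to the right and rows downward; lengths in mm; the calibration is good to about 2 mm. A picture is of the moment at which its call begins: read the wrist's pose just before it. camera_params takes no time and is no camera call.
- job_done(): hands the job in, once; it reports no verdict.
The state is a dict: "time_s": time; "qpos": joint angles; "qvel": joint speeds; "effort": joint torques, N m; "ee_pos": TCP position; "ee_rot": TCP orientation; "force": force on the tool from outside, world axes, zero at the start; "torque": the same for the moment, N m; "gripper_width": finger opening in mm.
Only numpy, scipy, OpenCV 4.12 (cv2) and the standard library are available. Lean on these libraries where they do the work, as an engineer would, in place of code of your own. Each camera call takes 0.05 s, during which the arm holds its last target.

## Working session

There is one attempt and no reset: what is moved stays moved. The work goes in short steps, Python scripts to look and compute and a shell command to move; the robot and the scene stay as the last step left them, time stands still between calls to the robot, and variables do not carry over. Pictures are saved under pics/ and viewed, and the job is handed in when it is done.

```bash
mkdir -p pics; ls; python3 - <<'E'
from workcell import *
import cv2
s=state();print(s)
for n in ["scene","top","wrist"]:
    p=camera_params(n);print(n,p)
    cv2.imwrite(f"pics/{n}0.png",grab_frame(n)[:,:,::-1])
E
```

```text
pics
{'time_s': 0.0, 'qpos': array([-7.02459411e+01,  1.83507864e+01,  8.97072541e+01, -5.81115808e-04,
        7.20425707e+01, -1.14717396e+00]), 'qvel': array([ 0.07365988,  0.04338384,  0.12195762, -0.01924169,  0.09054735,
       -0.01061088]), 'effort': array([-1.24298440e-03, -4.12459016e+01, -2.31975031e+01,  7.26688164e-02,
        4.58848535e-02, -1.73634344e-04]), 'ee_pos': array([ 204.95029104, -536.69095914,  213.12309545]), 'ee_rot': array([-90.83254545,  89.8993873 , 110.06886704]), 'force': array([-0.46834699,  0.0869313 ,  0.77088122]), 'torque': array([ 0.00431682,  0.01389768, -0.01204386]), 'gripper_width': 91.24186688549673}
scene {'fx': 466.18707517296735, 'fy': 466.18707517296735, 'cx': 253.9588774096038, 'cy': 193.8524357005953, 'position': array([-599.24170595,  633.69162842, 1158.32908353]), 'attitude': array([ 4.93189704e+01, -1.04778430e-01, -1.16179402e+02])}
top {'fx': 465.55173303531376, 'fy': 465.55173303531376, 'cx': 258.29699187065495, 'cy': 195.25935108271827, 'position': array([ 208.11134753,  107.47492306, 1374.08612885]), 'attitude': array([ 10.9070995 ,  -0.32768139, -89.48762965])}
wrist {'fx': 299.99388547749436, 'fy': 299.99388547749436, 'cx': 253.30543921602322, 'cy': 191.00883673866608, 'hand_eye': array([[ 8.81890472e-05,  2.97617079e-01, -9.54685323e-01,
        -1.70914766e+02],
       [ 9.99999246e-01, -1.19576800e-03, -2.80398149e-04,
        -1.64317276e+00],
       [-1.22503344e-03, -9.54684579e-01, -2.97616960e-01,
        -8.40776948e+01],
       [ 0.00000000e+00,  0.00000000e+00,  0.00000000e+00,
         1.00000000e+00]])}
```

View pics/scene0.png

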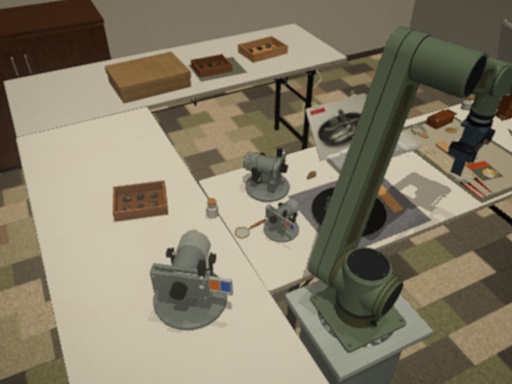

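View pics/top0.png

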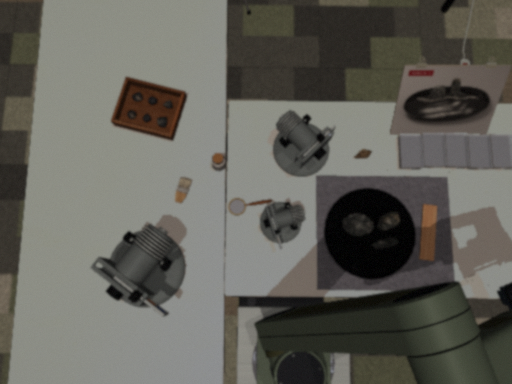

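View pics/wrist0.png

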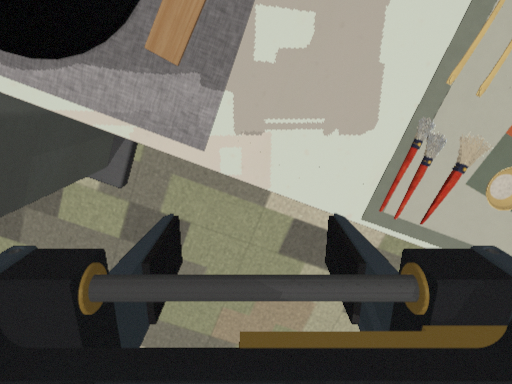

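```bash
cat > h.py <<'E'
import numpy as np, cv2
from workcell import *
from scipy.spatial.transform import Rotation as R
def cam(n):
    p=camera_params(n)
    if n=="wrist":
        s=state();T=np.array(p["hand_eye"]);Rt=R.from_euler('xyz',s["ee_rot"],degrees=True).as_matrix()
        return p,Rt@T[:3,:3],Rt@T[:3,3]+s["ee_pos"]
    return p,R.from_euler('xyz',p["attitude"],degrees=True).as_matrix(),np.array(p["position"])
def ray(c,uv):
    p,Rm,o=c
    d=np.array([(uv[0]-p["cx"])/p["fx"],-(uv[1]-p["cy"])/p["fy"],-1.]);d=Rm@d
    return o,d/np.linalg.norm(d)
def onz(c,uv,z):
    o,d=ray(c,uv);return o+d*(z-o[2])/d[2]
def proj(c,P):
    p,Rm,o=c;q=Rm.T@(np.array(P)-o)
    return np.array([p["cx"]+p["fx"]*q[0]/-q[2],p["cy"]-p["fy"]*q[1]/-q[2]])
def tri(a,ua,b,ub):
    o1,d1=ray(a,ua);o2,d2=ray(b,ub)
    A=np.c_[d1,-d2];t=np.linalg.lstsq(A,o2-o1,rcond=None)[0]
    p,q=o1+d1*t[0],o2+d2*t[1];return (p+q)/2,np.linalg.norm(p-q)
def crop(img,x0,y0,w,h,k,name):
    cv2.imwrite(name,cv2.resize(img[y0:y0+h,x0:x0+w],None,fx=k,fy=k,interpolation=cv2.INTER_CUBIC))
E
python3 - <<'E'
from h import *
t=cv2.imread("pics/top0.png");s=cv2.imread("pics/scene0.png")
a=cv2.resize(t[100:190,260:350],None,fx=6,fy=6,interpolation=cv2.INTER_CUBIC)[:, :400]
crop(t,262,100,80,85,7,"pics/tc.png");crop(s,230,140,80,65,8,"pics/sc.png")
T=cam("top")
for n,uv in dict(big=(145,265),med=(302,148),small=(281,222),jar=(219,162),loupe=(250,204),hake=(184,190),rock=(363,154)).items(): print(n,onz(T,uv,5).round())
for a,b in [((273,148),(331,148)),((260,222),(303,222)),((103,268),(186,268))]:print(np.linalg.norm(onz(T,a,5)-onz(T,b,5)))
E
```

```text
big [262. 429.   5.]
med [620. -30.   5.]
small [392.  34.   5.]
jar [574. 222.   5.]
loupe [445. 127.   5.]
hake [486. 325.   5.]
rock [ 603. -216.    5.]
177.3727599622129
127.44760954961724
240.6522079363519
```

View pics/tc.png

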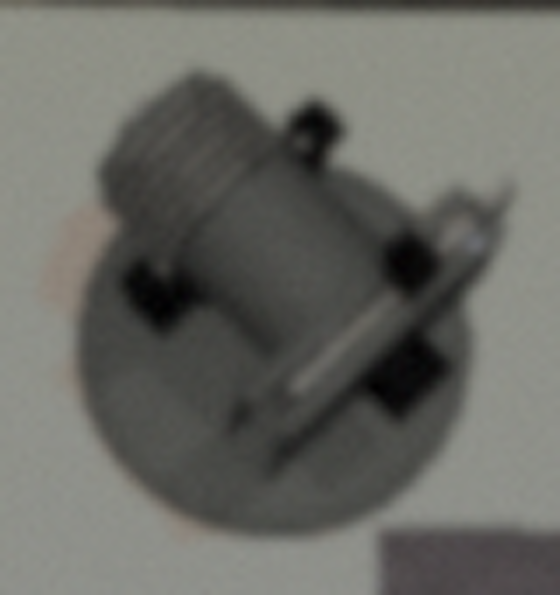

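View pics/sc.png

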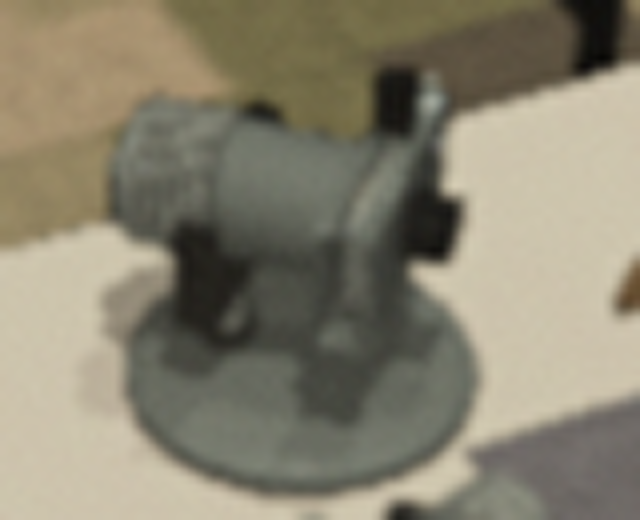

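```bash
python3 - <<'E'
from h import *
T=cam("top");S=cam("scene")
print("lever top",tri(T,(320.6,136.4),S,(279.7,150.2)), onz(T,(320.6,136.9),180))
print("roof ends", onz(T,(262+265/7,100+430/7),144),onz(T,(262+480/7,100+235/7),144))
s=state();Rt=R.from_euler('xyz',s["ee_rot"],degrees=True).as_matrix();print(Rt.round(3))
W=cam("wrist");print(proj(W,s["ee_pos"]))
E
```

```text
lever top (array([601.84392889, -63.08357411, 176.48709893]), np.float64(0.5062804614430183)) [599.15105497 -62.77124438 180.        ]
roof ends [540.4151419  -10.07592428 144.        ] [620.84179695 -95.64268821 144.        ]
[[-0.     0.357 -0.934]
 [ 0.001 -0.934 -0.357]
 [-1.    -0.001 -0.   ]]
[255.78454572 237.87837564]
```

Candidates by top-view pixel: big lamp (145,265), base about 240 mm; middle (302,148), about 177 mm; small (281,222), about 127 mm. The middle one fits 172 mm. The crop shows its lever near (320,137), toward the white-dot end of the changer, which is the upper right. I'll move above it.

```bash
python3 -m handwheel '{"gripper":[0,0,0,0,0],"offset":[[-40,0,0],[-60,-16,-28],[-80,-34,-60],[-87,-52,-93],[-87,-71,-126]],"rot":[[0,0,0],[0,0,0],[0,0,0],[0,0,0],[0,0,0]]}' 
python3 -m handwheel '{"gripper":[0,0,0,0,0],"offset":[[0,-19,-34],[0,-38,-68],[0,-57,-102],[0,-76,-136],[0,-95,-169]],"rot":[[0,0,0],[0,0,0],[0,0,0],[0,0,0],[0,0,0]]}' 
python3 -m handwheel '{"gripper":[0,0,0,0,0],"offset":[[0,-19,-34],[0,-38,-68],[0,-57,-102],[0,-76,-136],[0,-95,-169]],"rot":[[-4,0,0],[-8,0,0],[-13,0,0],[-17,0,0],[-22,0,0]]}'
python3 - <<'E'
from h import *
print(state()['ee_pos'],state()['ee_rot'])
E
```

```text
time_s: 0.57
ee_pos: [298.7, -425.7, 303.2]
ee_rot: [105.2, 89.7, -54.0]
force: [0.1, 0.1, 0.1]
gripper_width: 91.4
time_s: 0.98
ee_pos: [422.3, -275.0, 300.8]
ee_rot: [-52.5, 90.0, 148.4]
force: [1.1, -0.7, -0.3]
gripper_width: 91.3
time_s: 1.4
ee_pos: [546.4, -126.0, 300.7]
ee_rot: [-35.7, 90.0, -172.6]
force: [0.7, -0.3, 0.4]
gripper_width: 90.9
[ 546.36415241 -125.95187657  300.68251982] [ -35.69212802   89.97702851 -172.55481918]
```

```bash
python3 -m handwheel '{"gripper":[0],"offset":[[0,0,0]],"rot":[[0,0,0]]}'
python3 - <<'E'
from h import *
W=cam("wrist");im=grab_frame("wrist")[:,:,::-1];np.savez("pics/w1.npz",R=W[1],o=W[2])
cv2.imwrite("pics/w1.png",im);s=state();print(s["ee_pos"]);print(R.from_euler('xyz',s["ee_rot"],degrees=True).as_matrix().round(3))
print(proj(W,[600,-63,180]))
E
```

```text
time_s: 1.48
ee_pos: [548.9, -122.7, 299.9]
ee_rot: [-150.8, 89.8, 72.6]
force: [0.2, -0.9, -0.5]
gripper_width: 91.2
[ 546.93398698 -125.17698356  299.97071687]
[[-0.001  0.684 -0.729]
 [ 0.001 -0.729 -0.684]
 [-1.    -0.001  0.   ]]
[246.62933183 105.32636939]
```

View pics/w1.png

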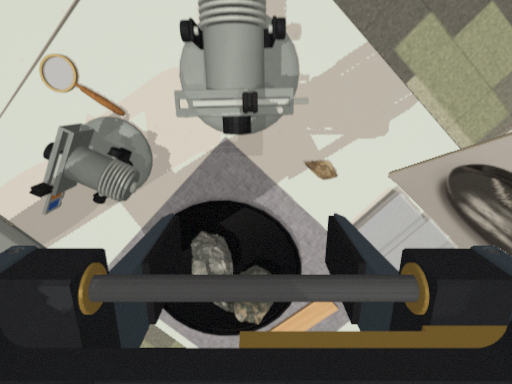

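```bash
python3 - <<'E'
from h import *
im=cv2.imread("pics/w1.png");crop(im,165,60,150,85,5,"pics/w1c.png")
E
```

```text
(no output)
```

View pics/w1c.png

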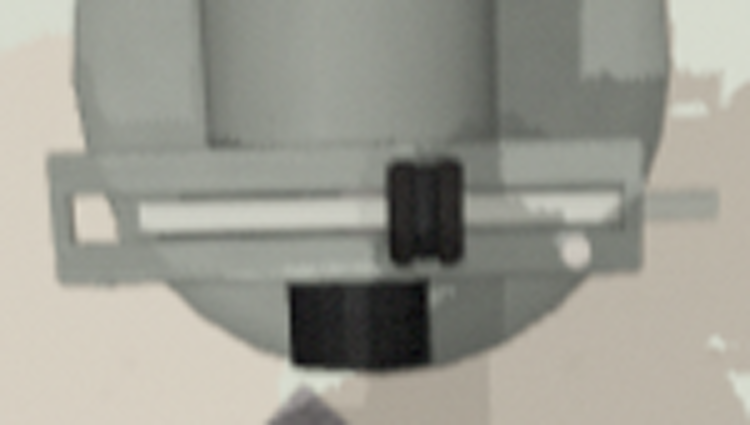

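```bash
cat >> h.py <<'E'
def saved(n):
    d=np.load(n);return camera_params("wrist"),d["R"],d["o"]
E
python3 - <<'E'
from h import *
W=saved("pics/w1.npz")
f=lambda u,v,z:onz(W,(165+u/5,60+v/5),z)
c=[f(50,155,144),f(643,143,144),f(640,270,144),f(60,283,144)]
ch=np.mean(c,0);yl=(c[0]+c[3]-c[1]-c[2])[:2];w=np.linalg.norm(yl)/2;yl/=2*w
print("changer",ch,w,"yang",np.degrees(np.arctan2(yl[1],yl[0])))
L=f(426,210,180);print("lever",L,"travel",48+(L-ch)[:2]@yl)
T=cam("top");print("topview check",proj(T,L))
s=state();Rt=R.from_euler('xyz',s["ee_rot"],degrees=True).as_matrix()
print((Rt.T@(L-s["ee_pos"])).round(1), np.degrees(np.arctan2(Rt[1,1],Rt[0,1])))
E
```

```text
changer [592.12349707 -51.94925102 144.        ] 122.77668606683496 yang 134.63048238997888
lever [604.4585625  -63.37837855 180.        ] travel 31.200658826558893
topview check [320.79388282 135.0055496 ]
[120.   -5.6 -84.3] -46.82323133657939
```

```bash
python3 -m handwheel '{"gripper":[0,0,0,0,0],"offset":[[0,-2,-35],[15,-5,-70],[40,-6,-84],[70,-6,-84],[70,-6,-84]],"rot":[[-0.5,0,0],[-1,0,0],[-1.4,0,0],[-1.4,0,0],[-1.4,0,0]]}'
python3 - <<'E'
from h import *
ps=[state() for _ in range(5)];print([p["ee_pos"].round(1) for p in ps[:3]])
W=cam("wrist");im=grab_frame("wrist")[:,:,::-1];np.savez("pics/w2.npz",R=W[1],o=W[2])
cv2.imwrite("pics/w2.png",im);print(proj(W,[604,-63,180]),proj(W,[592,-52,144]))
E
```

```text
time_s: 1.95
ee_pos: [599.3, -66.1, 224.6]
ee_rot: [-48.3, 89.3, 175.9]
force: [-0.9, -0.9, 0.1]
gripper_width: 91.7
[array([599.3, -66.1, 224.6]), array([599.3, -66.1, 224.6]), array([599.3, -66.1, 224.6])]
[257.51902118 205.60074999] [238.88560507 192.06820019]
```

View pics/w2.png

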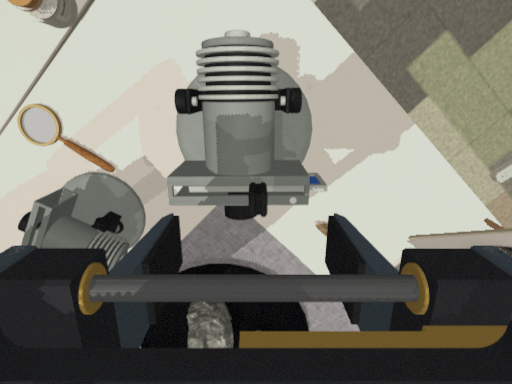

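```bash
python3 -m handwheel '{"gripper":[0],"offset":[[0,0,0]],"rot":[[0,0,0]]}'
python3 - <<'E'
from h import *
W=cam("wrist");im=grab_frame("wrist")[:,:,::-1];np.savez("pics/w3.npz",R=W[1],o=W[2])
cv2.imwrite("pics/w3.png",im);crop(im,155,140,190,100,4,"pics/w3c.png")
E
```

```text
time_s: 2.08
ee_pos: [602.7, -67.3, 231.8]
ee_rot: [55.7, 90.0, -80.1]
force: [0.7, -1.0, 0.4]
gripper_width: 91.2
```

View pics/w3c.png

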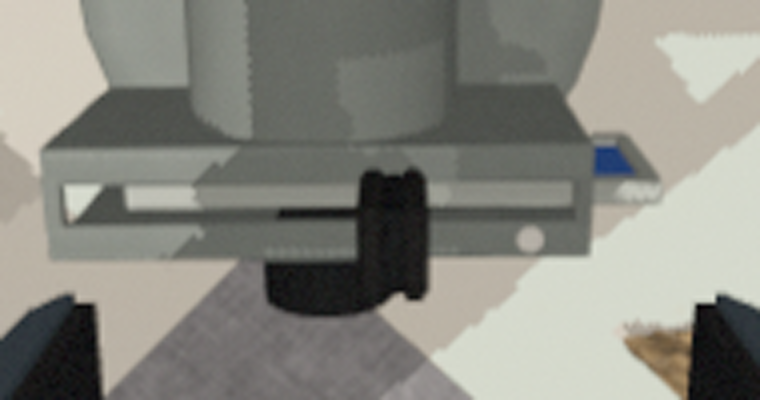

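```bash
python3 - <<'E'
from h import *
W=saved("pics/w3.npz")
f=lambda u,v,z:onz(W,(155+u/4,140+v/4),z)
c=[f(42,152,144),f(588,147,144),f(590,255,144),f(50,260,144)]
ch=np.mean(c,0);yl=(c[0]+c[3]-c[1]-c[2])[:2];w=np.linalg.norm(yl)/2;yl/=2*w
print("changer",ch,w,"yang",np.degrees(np.arctan2(yl[1],yl[0])))
L=f(394,248,180);print("lever",L,"travel",48+(L-ch)[:2]@yl)
s=state();Rt=R.from_euler('xyz',s["ee_rot"],degrees=True).as_matrix()
print("lever,changer in tool",(Rt.T@(L-s["ee_pos"])).round(1),(Rt.T@(ch-s["ee_pos"])).round(1), np.degrees(np.arctan2(Rt[1,1],Rt[0,1])),s["ee_pos"])
E
```

```text
changer [592.49288339 -51.0077335  144.        ] 122.62865398256145 yang 134.83326495126786
lever [606.14516166 -61.81231443 180.        ] travel 30.712322031508396
lever,changer in tool [52.9 -2.2 -5.8] [ 88.8 -19.5  -3.5] -45.79181684433935 [603.34236128 -67.38137399 232.87500074]
```

```bash
python3 -m handwheel '{"gripper":[0,0,0,0,0],"offset":[[25,0,-5],[50,0,-5],[68,0,-5],[75,0,-5],[75,0,-5]],"rot":[[0,0,0],[0,0,0],[0,0,0],[0,0,0],[0,0,0]]}'
python3 -m handwheel '{"gripper":[0],"offset":[[0,0,0]],"rot":[[0,0,0]]}'
python3 - <<'E'
from h import *
im=grab_frame("wrist")[:,:,::-1];cv2.imwrite("pics/w4.png",im);crop(grab_frame("scene")[:,:,::-1],210,110,110,100,6,"pics/s4.png")
E
```

```text
time_s: 2.55
ee_pos: [606.2, -63.4, 156.2]
ee_rot: [-24.2, 90.0, -159.9]
force: [0.8, -0.1, -0.6]
gripper_width: 91.3
time_s: 2.63
ee_pos: [607.5, -63.4, 157.9]
ee_rot: [126.5, 89.8, -9.2]
force: [-0.0, 0.2, -0.3]
gripper_width: 91.4
```

View pics/w4.png

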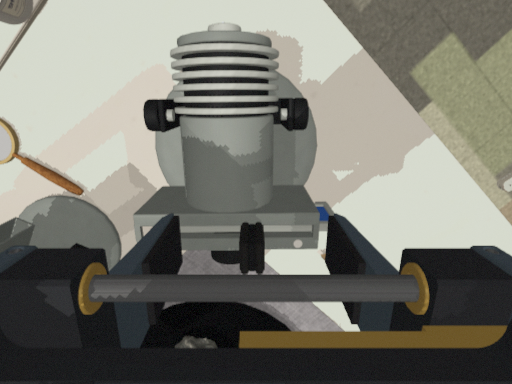

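View pics/s4.png

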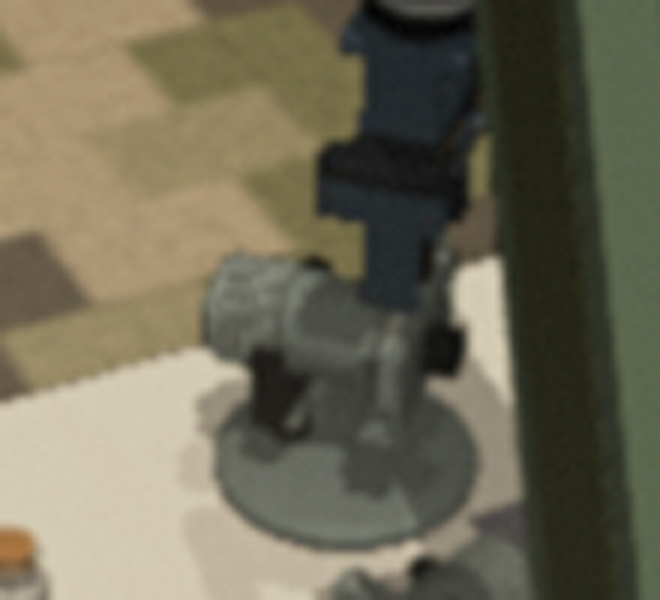

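The lever (252,247) stands between the open fingers with about 39 mm free on each side. Now I'll push toward home (tool +y).

```bash
python3 -m handwheel '{"gripper":[0,0,0,0,0],"offset":[[0,15,0],[0,28,0],[0,34,0],[0,38,0],[0,42,0]],"rot":[[0,0,0],[0,0,0],[0,0,0],[0,0,0],[0,0,0]]}'
python3 -m handwheel '{"gripper":[0,0,0,0,0],"offset":[[0,4,0],[0,8,0],[0,12,0],[0,16,0],[0,18,0]],"rot":[[0,0,0],[0,0,0],[0,0,0],[0,0,0],[0,0,0]]}'
python3 - <<'E'
from h import *
print(state()["force"]);im=grab_frame("wrist")[:,:,::-1];cv2.imwrite("pics/w5.png",im)
E
```

```text
time_s: 3.15
ee_pos: [636.0, -92.7, 156.7]
ee_rot: [179.0, 90.0, 43.3]
force: [0.1, 1.5, 0.9]
gripper_width: 91.3
time_s: 3.57
ee_pos: [648.8, -105.9, 156.1]
ee_rot: [103.1, 90.0, -32.6]
force: [-0.8, 1.8, 1.1]
gripper_width: 91.2
[-0.77651822  1.83345327  1.06566951]
```

View pics/w5.png

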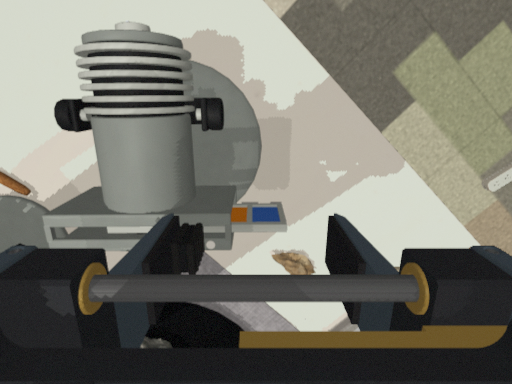

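```bash
python3 -m handwheel '{"gripper":[0,0,0],"offset":[[0,2,0],[0,4,0],[0,4,0]],"rot":[[0,0,0],[0,0,0],[0,0,0]]}'
python3 -m handwheel '{"gripper":[0,0],"offset":[[0,1.5,0],[0,1.5,0]],"rot":[[0,0,0],[0,0,0]]}'
python3 -m handwheel '{"gripper":[0,0],"offset":[[0,1.5,0],[0,1.5,0]],"rot":[[0,0,0],[0,0,0]]}'
```

```text
time_s: 3.87
ee_pos: [651.7, -109.2, 155.8]
ee_rot: [84.5, 89.9, -51.2]
force: [0.4, -0.3, -0.5]
gripper_width: 91.2
time_s: 4.03
ee_pos: [652.6, -110.1, 155.9]
ee_rot: [82.2, 89.9, -53.5]
force: [0.5, 0.4, 0.2]
gripper_width: 91.3
time_s: 4.2
ee_pos: [653.5, -111.0, 155.9]
ee_rot: [84.7, 90.0, -51.0]
force: [-0.1, -0.2, -0.2]
gripper_width: 91.4
```

```bash
python3 -m handwheel '{"gripper":[0,0],"offset":[[0,1.5,0],[0,1.5,0]],"rot":[[0,0,0],[0,0,0]]}'
python3 -m handwheel '{"gripper":[0,0],"offset":[[0,1,0],[0,1,0]],"rot":[[0,0,0],[0,0,0]]}'
python3 - <<'E'
from h import *
W=cam("wrist");np.savez("pics/w6.npz",R=W[1],o=W[2]);im=grab_frame("wrist")[:,:,::-1];cv2.imwrite("pics/w6.png",im);crop(im,30,160,270,130,2.9,"pics/w6c.png")
E
```

```text
time_s: 4.37
ee_pos: [654.6, -112.0, 156.0]
ee_rot: [101.0, 90.0, -34.7]
force: [-0.6, -0.4, -0.4]
gripper_width: 91.3
time_s: 4.53
ee_pos: [655.2, -112.6, 156.0]
ee_rot: [86.1, 90.0, -49.6]
force: [-0.3, -0.7, 0.1]
gripper_width: 91.3
```

View pics/w6c.png

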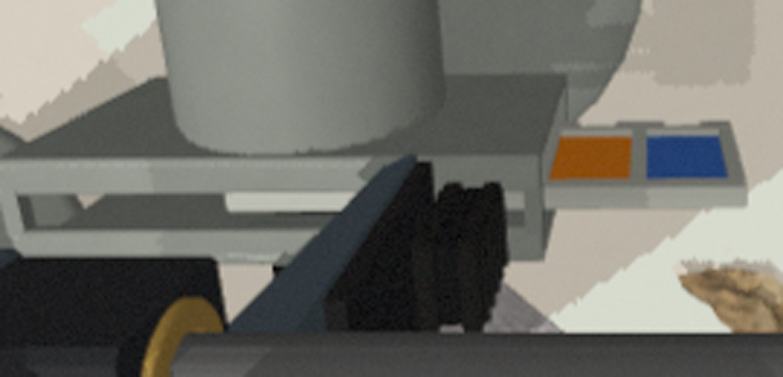

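```bash
python3 -m handwheel '{"gripper":[0,0],"offset":[[0,1,0],[0,1,0]],"rot":[[0,0,0],[0,0,0]]}'
python3 -m handwheel '{"gripper":[0,0],"offset":[[0,1,0],[0,1,0]],"rot":[[0,0,0],[0,0,0]]}'
python3 -m handwheel '{"gripper":[0,0],"offset":[[0,1,0],[0,1,0]],"rot":[[0,0,0],[0,0,0]]}'
```

```text
time_s: 4.75
ee_pos: [655.6, -113.1, 155.9]
ee_rot: [-77.6, 90.0, 146.7]
force: [-0.4, 0.2, 0.6]
gripper_width: 91.3
time_s: 4.92
ee_pos: [655.9, -113.4, 155.8]
ee_rot: [-80.5, 89.9, 143.8]
force: [-2.0, 2.6, 1.5]
gripper_width: 91.2
time_s: 5.08
ee_pos: [656.2, -113.7, 155.8]
ee_rot: [-81.7, 89.8, 142.6]
force: [-3.5, 4.2, 2.0]
gripper_width: 91.5
```

```bash
python3 -m handwheel '{"gripper":[0,0,0],"offset":[[0,1,0],[0,1,0],[0,1,0]],"rot":[[0,0,0],[0,0,0],[0,0,0]]}'
python3 - <<'E'
from h import *
W=cam("wrist");np.savez("pics/w7.npz",R=W[1],o=W[2]);im=grab_frame("wrist")[:,:,::-1];cv2.imwrite("pics/w7.png",im);crop(im,30,160,270,130,2.9,"pics/w7c.png")
s=state();print(s["ee_pos"],s["force"])
E
```

```text
time_s: 5.33
ee_pos: [656.2, -113.7, 155.7]
ee_rot: [-81.4, 89.7, 142.9]
force: [-5.3, 5.0, 2.7]
gripper_width: 91.3
[ 656.24375295 -113.70720743  155.70633928] [-4.36579648  6.41964731  1.8325999 ]
```

View pics/w7c.png

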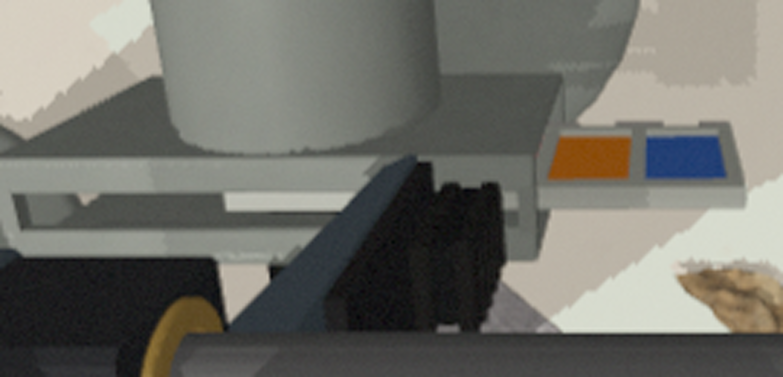

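The lever is at the home stop: the TCP stalled while the force rose to about 7.7 N. It sits against the white-dot end with the amber and blue filters out. Next I'll cross the gap to the home-side face.

```bash
python3 -m handwheel '{"gripper":[0,0,0,0,0],"offset":[[0,-20,0],[0,-45,0],[0,-65,0],[0,-74,0],[0,-76,0]],"rot":[[0,0,0],[0,0,0],[0,0,0],[0,0,0],[0,0,0]]}'
python3 -m handwheel '{"gripper":[0,0],"offset":[[0,0,0],[0,0,0]],"rot":[[0,0,0],[0,0,0]]}'
python3 - <<'E'
from h import *
W=cam("wrist");np.savez("pics/w8.npz",R=W[1],o=W[2]);im=grab_frame("wrist")[:,:,::-1];cv2.imwrite("pics/w8.png",im)
s=state();print(s["ee_pos"],s["force"])
E
```

```text
time_s: 5.8
ee_pos: [604.4, -60.4, 156.4]
ee_rot: [102.3, 89.9, -33.3]
force: [0.1, -0.1, 0.4]
gripper_width: 91.1
time_s: 5.97
ee_pos: [605.9, -61.7, 156.2]
ee_rot: [108.0, 89.9, -27.7]
force: [0.2, 0.2, 0.0]
gripper_width: 91.3
[605.8761926  -61.81219619 156.02292081] [-0.26990642  0.62134707 -0.09118667]
```

View pics/w8.png

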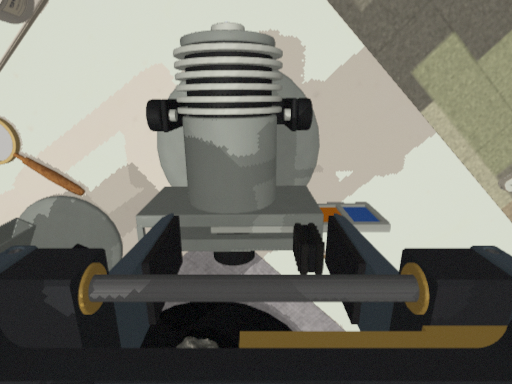

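```bash
python3 -m handwheel '{"gripper":[0,0,0,0,0],"offset":[[0,-3,0],[0,-5,0],[0,-7,0],[0,-8,0],[0,-9,0]],"rot":[[0,0,0],[0,0,0],[0,0,0],[0,0,0],[0,0,0]]}'
python3 -m handwheel '{"gripper":[0,0,0],"offset":[[0,-1,0],[0,-2,0],[0,-2,0]],"rot":[[0,0,0],[0,0,0],[0,0,0]]}'
python3 -m handwheel '{"gripper":[0,0,0],"offset":[[0,-1,0],[0,-2,0],[0,-2,0]],"rot":[[0,0,0],[0,0,0],[0,0,0]]}'
```

```text
time_s: 6.43
ee_pos: [599.8, -56.0, 155.7]
ee_rot: [89.0, 89.8, -46.7]
force: [3.9, -6.4, -4.9]
gripper_width: 91.3
time_s: 6.68
ee_pos: [596.9, -53.1, 155.8]
ee_rot: [-65.0, 90.0, 159.3]
force: [0.6, -0.4, -0.2]
gripper_width: 91.4
time_s: 6.93
ee_pos: [595.3, -51.3, 156.0]
ee_rot: [-81.1, 90.0, 143.2]
force: [0.5, -0.7, -0.6]
gripper_width: 91.4
```

```bash
python3 -m handwheel '{"gripper":[0,0,0,0,0],"offset":[[0,-2,0],[0,-4,0],[0,-6,0],[0,-8,0],[0,-10,0]],"rot":[[0,0,0],[0,0,0],[0,0,0],[0,0,0],[0,0,0]]}'
python3 -m handwheel '{"gripper":[0,0,0,0],"offset":[[0,-2,0],[0,-4,0],[0,-4,0],[0,-4,0]],"rot":[[0,0,0],[0,0,0],[0,0,0],[0,0,0]]}'
python3 - <<'E'
from h import *
W=cam("wrist");np.savez("pics/w9.npz",R=W[1],o=W[2]);im=grab_frame("wrist")[:,:,::-1];cv2.imwrite("pics/w9.png",im)
s=state();p=s["ee_pos"];print(p,s["force"],-9.3-((p[0]-607.5)*.697-(p[1]+63.4)*.717))
E
```

```text
time_s: 7.35
ee_pos: [588.5, -44.4, 156.0]
ee_rot: [69.2, 90.0, -66.5]
force: [0.2, -2.3, -0.7]
gripper_width: 91.1
time_s: 7.68
ee_pos: [585.7, -41.3, 156.0]
ee_rot: [-101.7, 90.0, 122.6]
force: [0.4, -0.1, -0.8]
gripper_width: 91.7
[585.84888943 -41.44513829 155.99258674] [-0.15229332 -0.56367071 -0.24223277] 21.53245990988412
```

View pics/w9.png

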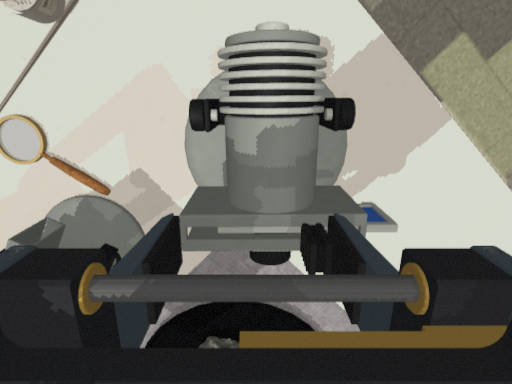

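The lever is in the first click: a small gap between lever and finger, and no force. On to the second.

```bash
python3 -m handwheel '{"gripper":[0,0,0,0,0],"offset":[[0,-2,0],[0,-3.5,0],[0,-5,0],[0,-6.5,0],[0,-8,0]],"rot":[[0,0,0],[0,0,0],[0,0,0],[0,0,0],[0,0,0]]}'
python3 -m handwheel '{"gripper":[0,0,0,0,0],"offset":[[0,-2,0],[0,-4,0],[0,-6,0],[0,-8,0],[0,-10,0]],"rot":[[0,0,0],[0,0,0],[0,0,0],[0,0,0],[0,0,0]]}'
python3 -m handwheel '{"gripper":[0,0,0,0,0],"offset":[[0,-2,0],[0,-4,0],[0,-6,0],[0,-6,0],[0,-6,0]],"rot":[[0,0,0],[0,0,0],[0,0,0],[0,0,0],[0,0,0]]}'
python3 - <<'E'
from h import *
W=cam("wrist");np.savez("pics/w10.npz",R=W[1],o=W[2]);im=grab_frame("wrist")[:,:,::-1];cv2.imwrite("pics/w10.png",im)
s=state();p=s["ee_pos"];print(p,s["force"],-9.3-((p[0]-607.5)*.697-(p[1]+63.4)*.717))
E
```

```text
time_s: 8.15
ee_pos: [581.3, -36.8, 155.9]
ee_rot: [95.0, 89.8, -40.7]
force: [2.5, -2.1, -1.0]
gripper_width: 91.2
time_s: 8.57
ee_pos: [573.0, -28.5, 156.0]
ee_rot: [-31.2, 90.0, -166.9]
force: [1.0, -2.1, 0.0]
gripper_width: 91.1
time_s: 8.98
ee_pos: [568.9, -24.1, 156.0]
ee_rot: [-83.5, 90.0, 140.9]
force: [-0.5, -0.5, 0.3]
gripper_width: 91.3
[569.04947494 -24.27997895 155.98693073] [0.14272724 0.42919208 0.47383941] 45.54907106021524
```

View pics/w10.png

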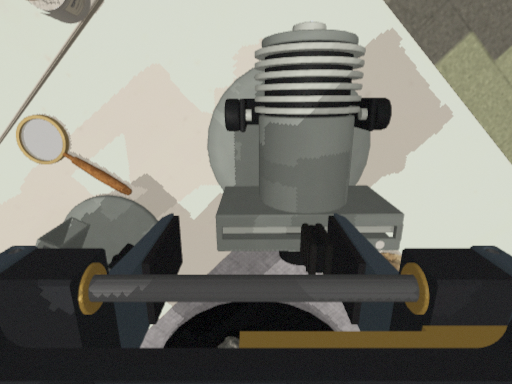

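Second click: the lever is mid-changer at (312,247). I'll use the same increment for the third.

```bash
python3 -m handwheel '{"gripper":[0,0,0,0,0],"offset":[[0,-2,0],[0,-3.5,0],[0,-5,0],[0,-6.5,0],[0,-8,0]],"rot":[[0,0,0],[0,0,0],[0,0,0],[0,0,0],[0,0,0]]}'
python3 -m handwheel '{"gripper":[0,0,0,0,0],"offset":[[0,-2,0],[0,-4,0],[0,-6,0],[0,-8,0],[0,-10,0]],"rot":[[0,0,0],[0,0,0],[0,0,0],[0,0,0],[0,0,0]]}'
python3 -m handwheel '{"gripper":[0,0,0,0,0],"offset":[[0,-2,0],[0,-4,0],[0,-6,0],[0,-6,0],[0,-6,0]],"rot":[[0,0,0],[0,0,0],[0,0,0],[0,0,0],[0,0,0]]}'
python3 - <<'E'
from h import *
W=cam("wrist");np.savez("pics/w11.npz",R=W[1],o=W[2]);im=grab_frame("wrist")[:,:,::-1];cv2.imwrite("pics/w11.png",im)
s=state();p=s["ee_pos"];print(p,s["force"],-9.3-((p[0]-607.5)*.697-(p[1]+63.4)*.717))
E
```

```text
time_s: 9.45
ee_pos: [564.4, -19.6, 155.9]
ee_rot: [94.1, 89.8, -41.6]
force: [2.1, -2.2, -2.1]
gripper_width: 90.7
time_s: 9.87
ee_pos: [556.3, -11.4, 156.0]
ee_rot: [-32.1, 90.0, -167.8]
force: [0.9, -2.3, 0.2]
gripper_width: 90.8
time_s: 10.28
ee_pos: [552.2, -7.0, 156.0]
ee_rot: [-84.2, 90.0, 140.1]
force: [0.4, -0.4, -0.4]
gripper_width: 91.2
[552.29424133  -7.08424192 155.95911979] [ 0.11190106 -0.44210399 -0.40979457] 69.55681233476696
```

View pics/w11.png

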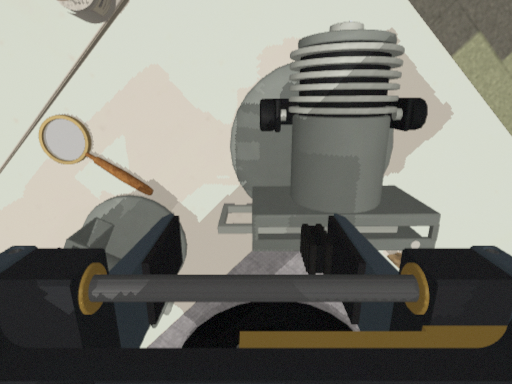

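The lever has snapped into the third click, 2-3 mm ahead of the finger. I'll centre the gap and retreat upward.

```bash
python3 -m handwheel '{"gripper":[0,0,0,0,0],"offset":[[0,12,0],[0,30,0],[-15,34,0],[-45,34,0],[-75,34,0]],"rot":[[0,0,0],[0,0,0],[0,0,0],[0,0,0],[0,0,0]]}'
python3 -m handwheel '{"gripper":[0,0,0,0],"offset":[[-30,0,10],[-60,10,45],[-65,17,79],[-65,17,79]],"rot":[[0,0,0],[0,0,0],[0,0,0],[0,0,0]]}'
python3 -m handwheel '{"gripper":[0,0,0],"offset":[[0,0,0],[0,0,0],[0,0,0]],"rot":[[0,0,0],[0,0,0],[0,0,0]]}'
python3 - <<'E'
from h import *
W=cam("wrist");np.savez("pics/w12.npz",R=W[1],o=W[2]);im=grab_frame("wrist")[:,:,::-1];cv2.imwrite("pics/w12.png",im);crop(im,165,50,160,90,5,"pics/w12c.png")
t=grab_frame("top")[:,:,::-1];cv2.imwrite("pics/top12.png",t);print(W[2])
E
```

```text
time_s: 10.75
ee_pos: [576.3, -32.6, 230.6]
ee_rot: [-43.2, 89.8, -179.0]
force: [0.9, -0.0, 1.1]
gripper_width: 91.5
time_s: 11.08
ee_pos: [530.5, -104.1, 299.7]
ee_rot: [89.2, 89.6, -46.7]
force: [0.4, 0.6, -0.1]
gripper_width: 90.9
time_s: 11.33
ee_pos: [531.8, -98.5, 295.0]
ee_rot: [-69.3, 89.9, 155.0]
force: [-0.3, 0.3, -0.3]
gripper_width: 91.1
[591.4461168  -38.12866694 465.86492647]
```

View pics/w12.png

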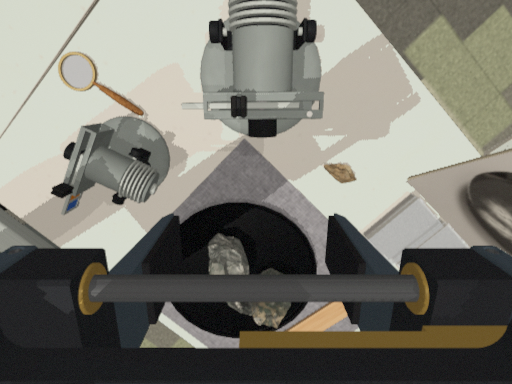

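View pics/w12c.png

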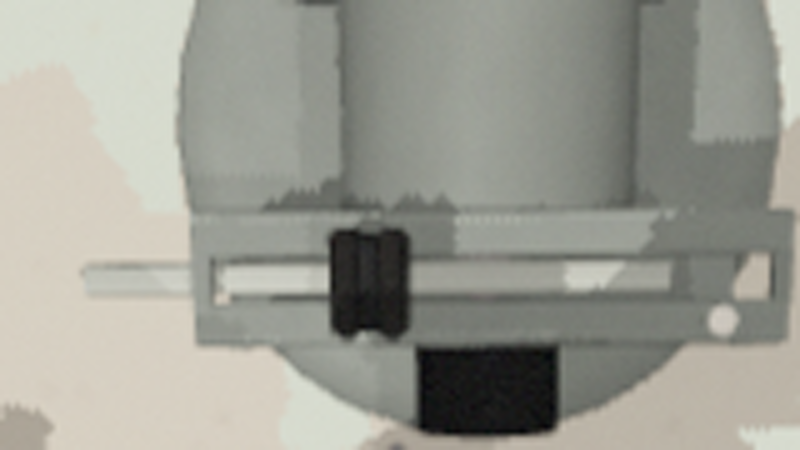

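View pics/top12.png

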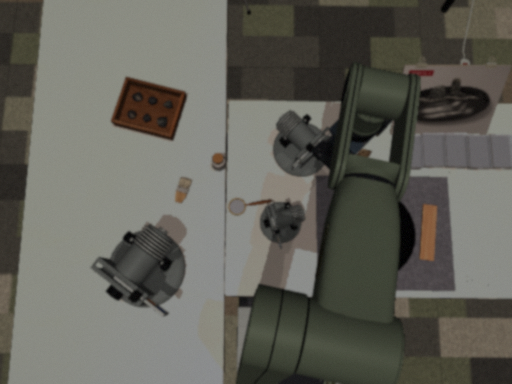

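```bash
python3 - <<'E'
from h import *
W=saved("pics/w12.npz")
f=lambda u,v,z:onz(W,(165+u/5,50+v/5),z)
c=[f(190,212,144),f(795,208,144),f(790,343,144),f(197,346,144)]
ch=np.mean(c,0);yl=(c[0]+c[3]-c[1]-c[2])[:2];w=np.linalg.norm(yl)/2;yl/=2*w
L=f(370,283,180);print(ch,w,np.degrees(np.arctan2(yl[1],yl[0])),L,48+(L-ch)[:2]@yl)
E
```

```text
[592.66606026 -51.05981894 144.        ] 123.63063382339203 134.7194770453229 [576.14852423 -34.11757957 180.        ] 71.6608208293368
```

```bash
python3 - <<'E'
from workcell import *
print(state()["force"],state()["time_s"]);job_done()
E
```

```text
[ 0.00752216 -0.13107186 -0.45104989] 11.4333
the job is handed in; nothing more can be done
```

The lamp's filter slide is sitting in its third click, and I handed the job in at 11.4 s with no force on the tool. The interface gives no verdict, so the figures below are my own measurements.

- **What I did:** I picked the middle-sized lamp, whose base measured about 177 mm. With the open fingers either side of the lever, I pushed it with one finger at a time. It went home first, where the finger stalled against the stop at about 7.7 N. I then pushed it back one click at a time, through 24 and 48 mm to 72 mm, and raised the gripper clear.
- **Slide:** the last wrist picture puts it at 71.7 mm, in the third click.
- **Lamp:** the changer is within about 1 mm of where it stood before the pushing, so the lamp hardly moved.
- **Things around it:** by eye, the jar, lens and brush are unmoved in the top view, where the arm partly hides the rock. The wrist picture shows the rock lying clear of everything.
- **Disagreement:** repeated position readings differed by about 2 mm, so I relied on the contact forces, the snap into each click and the pictures.

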